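# Index the letter carousel and set its brake by finger pushes

### The job

On the bench a three-armed carousel carries freshly painted wooden letters. Without gripping anything, push with a finger on the bare part of an arm and turn the carousel until the arm with the corner-shaped (L) letter points straight at the upright post of the stand; then push the brake lever beside it round as far as it goes, to its stop. Touch no letter, do not pinch or lift anything, and leave the loose things around it where they are.

Things in the scene. Friction and masses are not known exactly. Their poses are not given: they have to be found in the camera images.
- stand: Plywood stand fixed to the bench, 18 mm thick: a disc of radius 110 mm, a 50 mm wide tongue along its own +x to 230 mm that carries the post, and a tongue along its own +y (from x = -65 to 35 mm, to y = 255 mm) that carries the brake lever. Origin on the carousel's axis, on the bench top; z up. It starts turned by -0.25 to 0.4 rad.
- hub_axis (a point): Point on the carousel's vertical axis, 55 mm above the bench (mid height of the arms). The hub is 25 mm in radius, its top 80 mm above the bench; a bearing of radius 45 mm, its top 28 mm above the bench, lies under it.
- index_post (a point): Tip of the upright steel post that the arm shall point at: 14 mm thick, tapering at the top, foot 26 mm wide; tip 96 mm above the bench, 205 mm from the carousel's axis, along the stand's own +x.
- carousel (a joint): Angle (rad) of the carousel, counterclockwise from above, of the corner letter's arm from the direction of the post: 0 or 6.283 means it points straight at the post. It turns freely from -1.5 to 7.8, both ways. About 0.22 N m of friction (4 N at 60 mm from the axis); it stays where it is left. The brake lever neither moves nor blocks it.
- corner_arm_push (a point): Middle of the bare part of the arm that carries the corner letter, 60 mm from the axis, 55 mm above the bench. The three arms are alike, 120 degrees apart: upright aluminium bars 12 mm wide, from 45 to 65 mm above the bench, bare from 25 to 100 mm from the axis, with the tip at 187 mm; under them 27 mm clear above the disc (17 mm above the bearing).
- corner_arm_tip (a point): Narrow outer tip of the same arm, 187 mm from the axis, 55 mm above the bench.
- corner_letter: Wooden L-shaped letter, 62 x 66 x 15 mm, fixed on its arm; origin at the middle of its underside, 69 mm above the bench, 135 mm from the axis. Wet paint: not to be touched.
- bar_letter: Wooden straight bar letter, 66 x 21 x 16 mm, fixed on the arm 120 degrees counterclockwise (from above) of the corner letter's, 135 mm from the axis. Not to be touched.
- stub_letter: Short wooden letter piece, 38 x 19 x 16 mm, fixed on the third arm (240 degrees counterclockwise), 135 mm from the axis. Not to be touched.
- arms_left: The counterclockwise-side halves (6 mm each) of the three arms, as one part with its origin on the axis, 18 mm above the bench: pushing on these faces turns the carousel clockwise.
- arms_right: The clockwise-side halves of the three arms, origin likewise: pushing on these faces turns the carousel counterclockwise.
- brake (a joint): Angle (rad) of the brake lever: 0 released, lying along the stand's +y; it grows counterclockwise from above (the tip swings towards the stand's -x) to the stop at 1.2. Stays where it is left; about 0.2 N m of friction (3 N at 70 mm).
- brake_pivot (a point): Point on the brake lever's vertical axis, 40 mm above the bench, at (0, 215) mm in the stand's frame. A round boss of radius 12 mm stands there, 58 mm high.
- brake_tip (a point): Free end of the brake lever, 90 mm from its pivot, 40 mm above the bench. The lever is a flat steel bar on edge, 12 mm wide, from 30 to 50 mm above the bench. Two stop pins 10 mm thick stand to 50 mm above the bench 25 to 35 mm from the pivot, one beside each end of its swing: push on the outer half.
- brake_near: The half (6 mm) of the lever on the side that moves first in braking (stand's -x side when released); origin on the pivot, 18 mm above the bench.
- brake_far: The other half of the lever: pushing on this face (stand's +x side when released) sets the brake; origin likewise.
- block_a: Loose bystander: taped wooden block 31x29x82 mm standing upright; origin under its middle.
- block_b: Loose bystander: taped block 28x26x82 mm standing upright; origin under its middle.
- block_c: Loose bystander: taped block 28x26x81 mm standing upright; origin under its middle.
- sander: Loose bystander: brown sanding block 60x99x23 mm; origin under its middle.
- clamp: Loose bystander: spring clamp 52x107x20 mm lying flat; origin under its middle.
- brush: Loose bystander: flat paint brush 37x198x12 mm lying flat; origin under its middle.

How it is judged:
On the way, in this order (a step that is already met when the one before it is completed fails the run):
1. the corner letter's arm points at the post and rests, the brake still released ((value of joint carousel between -0.09 and 0.09 rad or value of joint carousel between 6.1932 and 6.3732 rad) and velocity of joint carousel between -0.05 and 0.05 rad/s and value of joint brake below 0.5 rad), for 0.2 s.
2. the brake lever is at its stop (value of joint brake above 1.08 rad), for 0.2 s.
At the end, for the whole second after the job is handed in: The corner letter's arm points at the post within 0.09 rad (about 5 degrees), the carousel at rest, and the brake lever stands within 0.12 rad of its stop ((value of joint carousel between -0.09 and 0.09 rad or value of joint carousel between 6.1932 and 6.3732 rad) and velocity of joint carousel between -0.05 and 0.05 rad/s and value of joint brake above 1.08 rad); the robot touches nothing.
It fails at once if a painted letter is touched (contact force between any of the fingers, the arm and corner_letter above 0.5 N or contact force between any of the fingers, the arm and bar_letter above 0.5 N or contact force between any of the fingers, the arm and stub_letter above 0.5 N).
It fails at once if an arm of the carousel or the lever is pinched (pressed on both its sides at once) ((contact force between the fingers and arms_left above 1.5 N and contact force between the fingers and arms_right above 1.5 N) or (contact force between the fingers and brake_near above 1.5 N and contact force between the fingers and brake_far above 1.5 N)).
It fails at once if a loose bystander is moved by more than 20 mm or lifted (distance of any of block_a, block_b, block_c, sander, clamp, brush from where it was at the start of the episode above 0.02 m).
It also fails if it takes over 67 s, if anything falls off the work surface, if the arm or the gripper's body presses on something with over 40 N, if the wrist force passes 120 N, or if a joint passes its speed limit or range.

### The arm

A 6-joint arm with a two-finger parallel gripper is mounted at the origin on a cart in front of the work surface, level with it; the furniture and walls round the work are solid. World frame = base frame: x ahead of the robot, y to its left, z up, the work surface at z = 0. Lengths are in m, angles in rad, forces in N, time in s.
With the tool pointing down it reaches from about 0.275 to 0.825 m from the base axis. Payload 4.9 kg.
Tool frame: the origin (TCP) lies midway between the tips of the shut fingers; the grasp point (between the pads) lies r.grip_depth behind it (r.grip_depth is the distance from the TCP to the grasp point, in m); z points along the fingers, y is the direction in which the jaws open and shut (so a half turn about z gives the same grasp; the last joint's range is limited). The gripper opens to 85 mm and grips with 20 to 120 N. Pads are 22 mm wide; open, the fingers measure 114 mm over their backs; the gripper's body (76 mm by 85 mm) begins 54 mm behind the grasp point. The pads swing forward as they close: fully open they stand 13 mm farther back than shut.
Start: joints at [1.007, 0.326, -0.193, 1.052, 0, 1.437], TCP at [0.229, 0.5, 0.231] pointing down, gripper open.
Joint ranges: [-2.65, 2.65], [-0.97, 1.79], [-1.3, 1.35], [-1.93, 2.1], [-1.47, 1.37], [-3.14, 3.14]. Speed limits (rad/s): [2.57, 2.57, 3.14, 3.14, 3.14, 3.14].

### API

Orientations are given as a unit quaternion [x, y, z, w].
In Python, from plant import r, get_image gives the robot as it stands. The module is installed in compiled form; this text tells all that it offers.
- The arm moves only by the tool send_rows, never from a script. Its argument "plan" is text: rows parted by semicolons, each of 7 numbers parted by spaces: the turn, a rotation vector about the world's x, y, z in rad, then the shift along the world's x, y, z in mm, then the opening, from 0 (shut) to 1 (fully open). In form: rx ry rz x y z claw; .... A call has exactly 10 rows; each row is the pose to reach, as a shift and turn from the pose commanded when the call began; what a row does not reach only later rows make up. A row lasts 1/8 s, in which the tool goes at most 62.5 mm and 10.7 degrees, less where a joint would pass 70% of its speed; a pose out of reach is approached as far as the arm can. A call with a gripper value outside its range is refused whole. The fingers move at their own pace and stop on an object; "force" is the grip in N (left out, the last holds). Time passes only in rows, so rows that repeat a pose let the fingers close, or fill a call up. It gives the time, the measured TCP pose, the force and the opening at its end, in the units of the state.
- r.get_obs(): the state, without advancing time (a new reading comes with each control period).
- get_image(name): name is "scene" or "top" or "wrist"; returns a dict with "img" (480x640x3 uint8, blue, green, red), "fx", "fy", "cx", "cy" (pixels), "eye" and "orientation" of the camera in the world; the wrist camera has in their place "tool_from_camera" (4x4, takes a point from camera to tool coordinates, whose origin is the TCP and whose axes are the flange's). Camera axes: x right, y up, looking along -z (the intrinsics and any distortion apply to the point x, -y, -z); pixel columns grow to the right and rows downward; lengths in m; the calibration is good to about 2 mm. A picture is of the moment at which its call begins: read the wrist's pose just before it. There is no depth.
- r.sign_off(): hands the job in, once; it reports no verdict.
The state is a dict: "clock": time; "q": joint angles; "joint_vel": joint speeds; "effort": joint torques, N m; "ee_pos": TCP position; "ee_rot": TCP orientation; "force": force on the tool from outside, world axes, zero at the start; "torque": the same for the moment, N m; "finger_gap": opening from 0.0 (shut) to 1.0 (fully open).
Only numpy, scipy, OpenCV 4.12 (cv2) and the standard library are available. Lean on these libraries where they do the work, as an engineer would, in place of code of your own. Each camera call takes 0.05 s, during which the arm holds its last target. There are 200 camera calls.

## Working session

There is one attempt and no reset: what is moved stays moved. The work goes in short steps, Python scripts to look and compute and a tool call to move; the robot and the scene stay as the last step left them, time stands still between calls to the robot, and variables do not carry over. Pictures are saved under pics/ and viewed, about 8 in all and at most 12, crops included, and the job is handed in when it is done.

Besides the shell and the picture viewer there is one more tool, called after "Request:" by a JSON object that holds its "op" and its "data", one argument or row to a line. send_rows: Moves the arm, as the interface text tells. Its arguments: {"type":"object","properties":{"plan":{"type":"string"},"force":{"type":"number"}},"required":["plan"]}

```bash
mkdir -p pics; python3 - <<'E'
from plant import r,get_image
import cv2,pickle
d={}
for n in("top","scene"):
    c=get_image(n);d[n]=c;cv2.imwrite(f"pics/{n}0.png",c["img"]);print(n,{k:v for k,v in c.items() if k!="img"})
pickle.dump(d,open("c0.pkl","wb"))
o=r.get_obs();print(o["clock"],o["ee_pos"],o["ee_rot"],r.grip_depth)
E
```

```text
top {'fx': 457.267740442604, 'fy': 457.267740442604, 'cx': 318.4679123083352, 'cy': 247.3644345946552, 'eye': array([ 0.30101091, -0.05391576,  1.20341556]), 'orientation': array([-0.0762248 ,  0.07756281,  0.70645549, -0.69935286])}
scene {'fx': 532.6983084113339, 'fy': 532.6983084113339, 'cx': 313.8258278164766, 'cy': 234.49934927687835, 'eye': array([-0.22955069, -1.21632388,  0.69543452]), 'orientation': array([ 0.52884407, -0.15088039, -0.24349826,  0.79891655])}
0.1 [0.22890293 0.49952762 0.23058668] [ 2.13270184e-01  9.76992951e-01 -7.31427916e-04 -2.59885206e-04] 0.0187
```

View pics/top0.png

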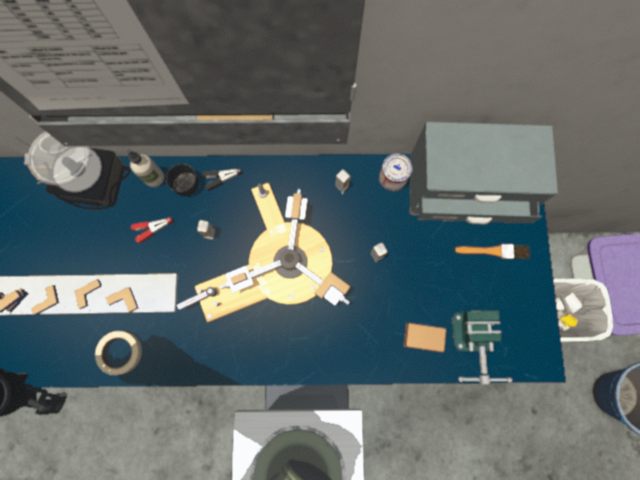

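View pics/scene0.png

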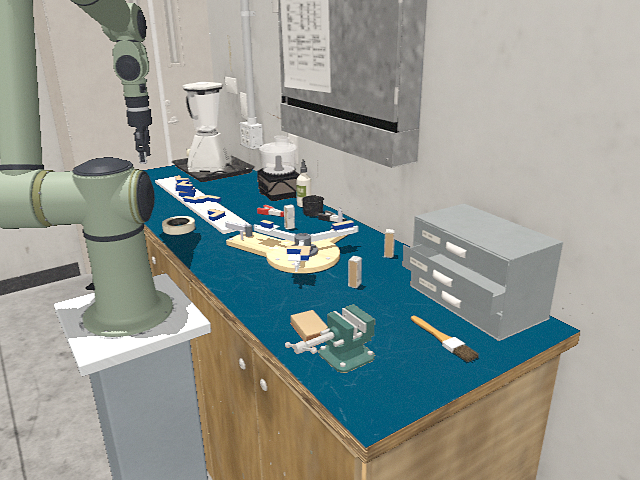

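The top view shows the hub at about (290,258), the post at (262,188), the brake pivot at (211,292) and its tip at (180,305). I'll zoom in to tell the letters apart.

```bash
cat > h.py <<'E'
import numpy as np
from scipy.spatial.transform import Rotation as R
def ray(c,u,v,z):
    d=R.from_quat(c["orientation"]).apply([(u-c["cx"])/c["fx"],-(v-c["cy"])/c["fy"],-1]);e=np.array(c["eye"])
    return (e+d*(z-e[2])/d[2])
def proj(c,p):
    q=R.from_quat(c["orientation"]).inv().apply(np.array(p)-c["eye"])
    return c["cx"]-c["fx"]*q[0]/q[2], c["cy"]+c["fy"]*q[1]/q[2]
E
python3 - <<'E'
import pickle,cv2
d=pickle.load(open("c0.pkl","rb"))
i=d["top"]["img"][170:330,170:370]
cv2.imwrite("pics/crop0.png",cv2.resize(i,None,fx=4,fy=3.75 and 4,interpolation=cv2.INTER_CUBIC)[:600])
cv2.imwrite("pics/crop0.png",cv2.resize(d["top"]["img"][175:325,170:370],None,fx=4,fy=4,interpolation=cv2.INTER_CUBIC))
E
```

```text
(no output)
```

View pics/crop0.png

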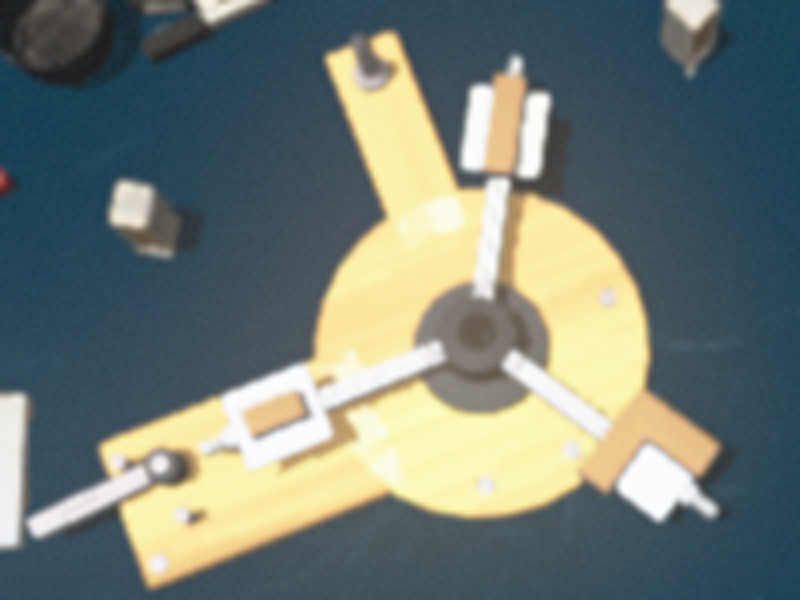

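The L is on the lower-right arm, the bar on the upper arm and the stub on the left arm. So L needs about +149° counterclockwise.

```bash
python3 - <<'E'
import pickle,numpy as np
from h import *
c=pickle.load(open("c0.pkl","rb"))["top"]
g=lambda u,v,z:ray(c,170+u/4,175+v/4,z)[:2]
H=g(478,332,.08);P=g(364,38,.096);B=g(166,464,.058);Bt=g(36,530,.05)
for n,p in dict(hub=H,post=P,piv=B,btip=Bt,L=g(712,512,.062),bar=g(516,62,.062),stub=g(208,448,.062),La=g(560,396,.065),blk1=g(132,200,.082),blk2=g(690,15,.082)).items():
    d=p-H;print(n,p.round(4),np.hypot(*d).round(4),np.degrees(np.arctan2(d[1],d[0])).round(1))
d=Bt-B;print(np.hypot(*d),np.degrees(np.arctan2(d[1],d[0])))
E
```

```text
hub [0.5232 0.0155] 0.0 0.0
post [0.7124 0.088 ] 0.2026 21.0
piv [0.4451 0.2124] 0.2119 111.6
btip [0.4053 0.2942] 0.3026 112.9
L [ 0.4111 -0.1295] 0.1832 -127.7
bar [ 0.7074 -0.0078] 0.1856 -7.2
stub [0.4544 0.1856] 0.1835 112.0
La [ 0.4846 -0.0354] 0.0638 -127.2
blk1 [0.6104 0.2352] 0.2364 68.4
blk2 [ 0.7313 -0.1216] 0.2492 -33.4
0.09087612255478322 115.92255394301765
```

Hub at (0.523, 0.0155), stand angle about 21.3°, L arm at about −127.5°. First move: close the fingers and go above the clockwise side of the L arm, with the jaw axis tangential.

Request:
{"op": "send_rows", "data": {
  "plan": "0 0 -0.17 20 -50 -5 0;0 0 -0.35 42 -100 -10 0;0 0 -0.53 65 -155 -20 0;0 0 -0.71 88 -210 -30 0;0 0 -0.89 112 -265 -40 0;0 0 -1.07 136 -320 -50 0;0 0 -1.25 160 -375 -60 0;0 0 -1.43 185 -430 -70 0;0 0 -1.61 208 -480 -80 0;0 0 -1.79 225 -509 -80 0",
  "force": 40
}}

```text
clock: 1.35
ee_pos: [0.4541, -0.0114, 0.1504]
ee_rot: [0.898, 0.441, -0.001, -0.0]
force: [-0.1, -0.1, -0.2]
finger_gap: -0.003
```

```bash
python3 - <<'E'
from plant import r,get_image
import cv2
o=r.get_obs();print(o["clock"],o["ee_pos"],o["ee_rot"],o["q"],o["finger_gap"])
c=get_image("wrist");cv2.imwrite("pics/w1.png",c["img"]);print(c["tool_from_camera"],c["fx"],c["cx"],c["cy"])
E
```

```text
1.35 [ 0.45414908 -0.01135264  0.15036922] [ 8.97595610e-01  4.40819181e-01 -6.44484128e-04 -3.93827651e-04] [-1.87622681e-01  2.30468779e-01 -5.52079702e-01  7.89751522e-01
 -1.44208260e-04  2.04094758e+00] -0.0029926982686294293
[[-7.92018896e-04  9.65719617e-01  2.59586199e-01  6.59220178e-02]
 [ 9.99999578e-01  6.43849117e-04  6.55816217e-04 -4.30860649e-04]
 [ 4.66200241e-04  2.59586609e-01 -9.65719719e-01 -1.41898612e-01]
 [ 0.00000000e+00  0.00000000e+00  0.00000000e+00  1.00000000e+00]] 340.6352196628691 321.1888062646537 238.20077543880367
```

View pics/w1.png

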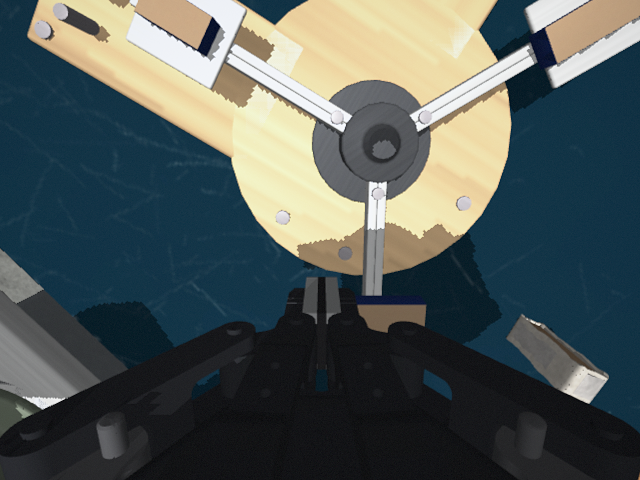

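The wrist view shows the shut fingertips at about (322,285), the bare L arm to their right along x≈373, and the hub at about (381,145). The spot below is clear, so I'm descending.

Request:
{"op": "send_rows", "data": {
  "plan": "0 0 0 0 0 -20 0;0 0 0 0 2 -45 0;0 0 0 0 2 -70 0;0 0 0 0 2 -90 0;0 0 0 0 2 -104 0;0 0 0 0 2 -104 0;0 0 0 0 2 -104 0;0 0 0 0 2 -104 0;0 0 0 0 2 -104 0;0 0 0 0 2 -104 0"
}}

```text
clock: 2.65
ee_pos: [0.4544, -0.0071, 0.0476]
ee_rot: [0.896, 0.445, 0.0, 0.0]
force: [0.4, -0.2, -0.7]
finger_gap: 0.001
```

```bash
cat >> h.py <<'E'
def wcam(c,o):
    T=np.array(c["tool_from_camera"]);q=R.from_quat(o["ee_rot"])
    return dict(c,eye=q.apply(T[:3,3])+o["ee_pos"],orientation=(q*R.from_matrix(T[:3,:3])).as_quat())
E
python3 - <<'E'
from plant import r,get_image
from h import *
c=get_image("wrist")
o=dict(ee_pos=np.array([0.45414908,-0.01135264,0.15036922]),ee_rot=[.897595610,.440819181,-.00064448,-.000393828])
w=wcam(c,o)
print("hub",ray(w,381,145,.08),"arm",ray(w,377,230,.065),ray(w,372,294,.065),"finger",ray(w,322,280,.15))
o=r.get_obs();print(o["ee_pos"],o["force"])
H=np.array([.5232,.0155]);
a0=-127.5
def F(a,rad,off):
    a=np.radians(a);return (H+rad*np.array([np.cos(a),np.sin(a)])-off*np.array([-np.sin(a),np.cos(a)]))*1000
s=np.array(o["ee_pos"][:2])*1000
for i in range(0,19):
    a=a0+i*148.8/18;print(i,np.radians(a-a0).round(3),(F(a,.062,.0205)-s).round(1))
E
```

```text
hub [0.52292816 0.01991245 0.08      ] arm [ 0.490383   -0.02597084  0.065     ] [ 0.4600077  -0.06263944  0.065     ] finger [ 0.45909998 -0.00465335  0.15      ]
[ 0.45431536 -0.00702316  0.04749856] [ 0.03936282 -0.20779385  1.20994107]
0 0.0 [ 14.9 -14.2]
1 0.144 [ 20.7 -21.6]
2 0.289 [ 27.6 -28. ]
3 0.433 [ 35.3 -33.5]
4 0.577 [ 43.7 -37.7]
5 0.721 [ 52.6 -40.7]
6 0.866 [ 61.8 -42.4]
7 1.01 [ 71.2 -42.7]
8 1.154 [ 80.6 -41.7]
9 1.299 [ 89.7 -39.4]
10 1.443 [ 98.4 -35.7]
11 1.587 [106.5 -30.9]
12 1.731 [113.8 -24.9]
13 1.876 [120.1 -18. ]
14 2.02 [125.4 -10.2]
15 2.164 [129.5  -1.7]
16 2.308 [132.4   7.2]
17 2.453 [133.9  16.5]
18 2.597 [134.1  25.9]
```

Request:
{"op": "send_rows", "data": {
  "plan": "0 0 0 8 -8 0 0;0 0 0.07 17 -17 0 0;0 0 0.2 23 -24 0 0;0 0 0.3 28 -28 0 0;0 0 0.43 35 -33 0 0;0 0 0.577 44 -37 0 0;0 0 0.721 53 -40 0 0;0 0 0.866 62 -42 0 0;0 0 1.01 71 -42 0 0;0 0 1.154 80 -41 0 0"
}}

```text
clock: 3.95
ee_pos: [0.5339, -0.0499, 0.047]
ee_rot: [0.507, 0.862, -0.002, -0.0]
force: [-3.1, -4.3, 0.2]
finger_gap: -0.002
```

```bash
python3 - <<'E'
from plant import r,get_image
import cv2
o=r.get_obs();print(o["clock"],o["ee_pos"],o["ee_rot"],o["force"],o["finger_gap"])
c=get_image("top");cv2.imwrite("pics/t2.png",cv2.resize(c["img"][155:335,160:400],None,fx=3,fy=3,interpolation=cv2.INTER_CUBIC))
E
```

```text
3.95 [ 0.53389123 -0.04994521  0.04696398] [ 5.06646502e-01  8.62151849e-01 -1.87179272e-03 -9.14605494e-05] [-3.0749885  -4.30605731  0.19530351] -0.0018337896393449083
```

View pics/t2.png

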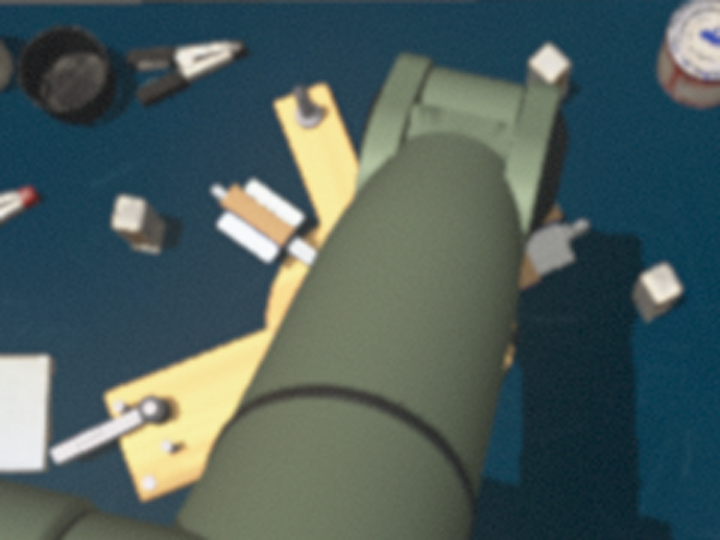

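The L arm is being pushed round and the bystanders are clear. Continuing to just short of the goal.

Request:
{"op": "send_rows", "data": {
  "plan": "0 0 0.144 9 2 0 0;0 0 0.289 18 6 0 0;0 0 0.433 26 11 0 0;0 0 0.577 33 17 0 0;0 0 0.721 39 24 0 0;0 0 0.866 45 31 0 0;0 0 1.01 49 40 0 0;0 0 1.10 51 46 0 0;0 0 1.154 52 49 0 0;0 0 1.154 52 49 0 0"
}}

```text
clock: 5.25
ee_pos: [0.5875, 0.0001, 0.0475]
ee_rot: [-0.043, 0.999, -0.001, 0.001]
force: [1.7, -2.3, 0.2]
finger_gap: 0.004
```

```bash
python3 - <<'E'
from plant import r,get_image
import cv2
o=r.get_obs();print(o["clock"],o["ee_pos"],o["ee_rot"],o["force"],o["finger_gap"])
c=get_image("top");cv2.imwrite("pics/t3.png",cv2.resize(c["img"][155:335,160:400],None,fx=3,fy=3,interpolation=cv2.INTER_CUBIC))
E
```

```text
5.25 [5.87515478e-01 1.21906442e-04 4.75287497e-02] [-4.28187331e-02  9.99082171e-01 -6.30400434e-04  9.86885714e-04] [ 1.68773199 -2.33482826  0.24127794] 0.004366089783037551
```

View pics/t3.png

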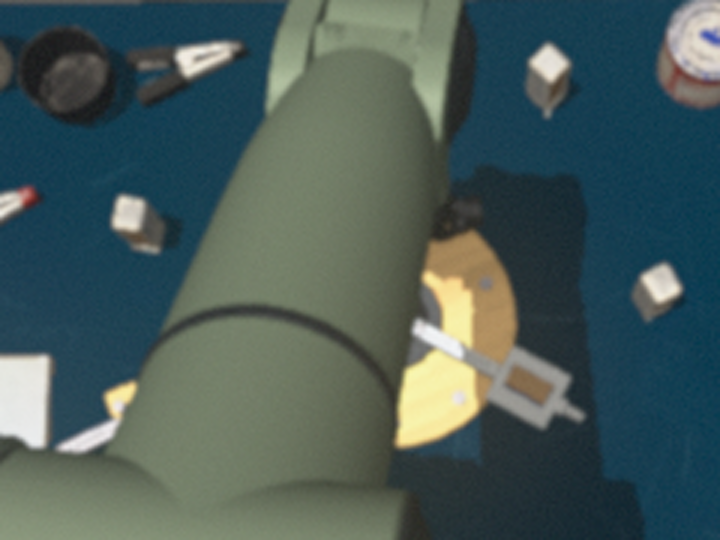

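The stub arm is visible here, tip at crop (582,416), and it gives the carousel angle directly.

```bash
python3 - <<'E'
import pickle
from h import *
c=pickle.load(open("c0.pkl","rb"))["top"]
g=lambda u,v,z:ray(c,160+u/3,155+v/3,z)[:2]
T=g(582,416,.06);A=g(425,330,.065);H=np.array([.5232,.0165])
an=lambda d:np.degrees(np.arctan2(d[1],d[0]))
print(T,np.hypot(*(T-H)),an(T-H)+120,an(A-H)+120,an(T-A)+120)
E
```

```text
[ 0.43450308 -0.14519415] 0.1844238131958285 1.2531414713563862 3.6046900574248184 0.7114587481919585
```

L is at about 1.2°, so there are about 20° (0.35 rad) to go. I'll push that, then back off and lift.

Request:
{"op": "send_rows", "data": {
  "plan": "0 0 0.08 1.1 5.2 0 0;0 0 0.16 1.7 10.5 0 0;0 0 0.23 2 15 0 0;0 0 0.29 1.9 19 0 0;0 0 0.33 1.8 21.5 0 0;0 0 0.35 1.7 23 0 0;0 0 0.35 1.7 23 0 0;0 0 0.35 1.7 23 0 0;0 0 0.35 5 14 0 0;0 0 0.35 8 6 0 0"
}}

```text
clock: 6.55
ee_pos: [0.5929, 0.0069, 0.0467]
ee_rot: [-0.217, 0.976, 0.001, -0.001]
force: [1.0, 0.9, -0.1]
finger_gap: 0.001
```

Request:
{"op": "send_rows", "data": {
  "plan": "0 0 0 0 0 15 0;0 0 0 0 0 40 0;0 0 0 0 0 70 0;0 0 0 -40 10 100 0;0 0 0 -90 30 120 0;0 0 0 -140 60 120 0;0 0 0 -180 100 120 0;0 0 0 -200 150 120 0;0 0 0 -210 205 120 0;0 0 0 -210 250 120 0"
}}

```text
clock: 7.8
ee_pos: [0.383, 0.2589, 0.1685]
ee_rot: [-0.218, 0.976, 0.0, 0.0]
force: [2.0, -0.3, 0.1]
finger_gap: -0.001
```

```bash
python3 - <<'E'
from plant import r,get_image
import cv2
o=r.get_obs();print(o["clock"],o["ee_pos"],o["ee_rot"],o["q"],o["force"],o["finger_gap"])
c=get_image("top");cv2.imwrite("pics/t4.png",cv2.resize(c["img"][155:335,160:400],None,fx=3,fy=3,interpolation=cv2.INTER_CUBIC))
E
```

```text
7.8 [0.38296139 0.25885645 0.16849663] [-2.17927544e-01  9.75964843e-01  3.04082197e-04  3.43404228e-04] [ 4.34187516e-01  2.21935856e-01 -5.09778031e-01  8.38281918e-01
  4.48036109e-04 -5.19329355e-03] [ 2.00014248 -0.29702617  0.0566342 ] -0.0007487938287376219
```

View pics/t4.png

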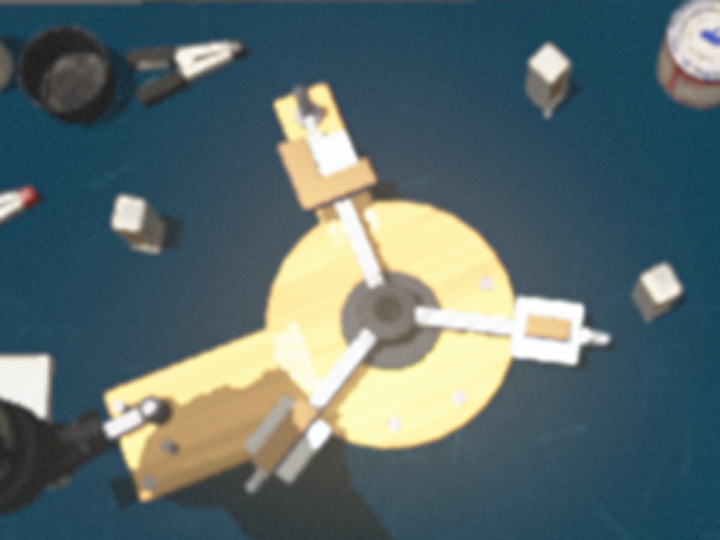

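L's tip is at about (306,118), the stub tip at (608,338), the bar tip at (250,488) and the post tip at (298,90). Now the angles.

```bash
python3 - <<'E'
import pickle
from h import *
c=pickle.load(open("c0.pkl","rb"))["top"]
g=lambda u,v,z:ray(c,160+u/3,155+v/3,z)[:2]
H=g(389,307,.08);P=g(298,89,.096);Bv=g(156,407,.058)
an=lambda d:np.degrees(np.arctan2(d[1],d[0]))
print(H,"post",P,an(P-H),"stand via pivot",Bv,an(Bv-H)-90)
s,b=g(608,338,.06),g(250,488,.06);L=g(306,120,.06)
for n,p,k in(("L",L,0),("stub",s,120),("bar",b,-120)):print(n,np.hypot(*(p-H)),an(p-H)+k)
print("centroid tips",(L+s+b)/3, "stub-bar dir", an(s-b)+90)
print("L root dir",an(g(348,208,.065)-H))
# brake finger start/arc: lever angle a, radius .07
E
```

```text
[0.52491747 0.01504128] post [0.71198356 0.09228933] 22.437945482096854 stand via pivot [0.44588834 0.21121213] 21.94246845174257
L 0.1871339291490651 23.45540907180632
stub 0.1856363938436261 22.388350636058632
bar 0.1870452568594288 21.890664951087842
centroid tips [0.52488694 0.01701555] stub-bar dir 22.263309060671915
L root dir 22.03150862497659
```

Carousel about 22.3° against post about 22.2°, so it's aligned. Next is the brake: go beside its far face and descend.

Request:
{"op": "send_rows", "data": {
  "plan": "0 0 0 35 12 0 0;0 0 -0.05 71 25 0 0;0 0 -0.05 71 25 0 0;0 0 -0.05 71 25 -25 0;0 0 -0.05 71 25 -60 0;0 0 -0.05 71 25 -90 0;0 0 -0.05 71 25 -115 0;0 0 -0.05 71 25 -132 0;0 0 -0.05 71 25 -132 0;0 0 -0.05 71 25 -132 0"
}}

```text
clock: 9.1
ee_pos: [0.4552, 0.282, 0.0363]
ee_rot: [-0.193, 0.981, 0.0, 0.0]
force: [-0.5, -0.2, -0.5]
finger_gap: -0.001
```

```bash
python3 - <<'E'
from plant import r,get_image
import cv2
o=r.get_obs();print(o["clock"],o["ee_pos"],o["ee_rot"],o["force"])
c=get_image("wrist");cv2.imwrite("pics/w5.png",c["img"])
E
```

```text
9.1 [0.4551917  0.2819841  0.03626009] [-1.92954312e-01  9.81207702e-01  1.19069030e-04  2.52581705e-04] [-0.45731907 -0.17258437 -0.50495513]
```

View pics/w5.png

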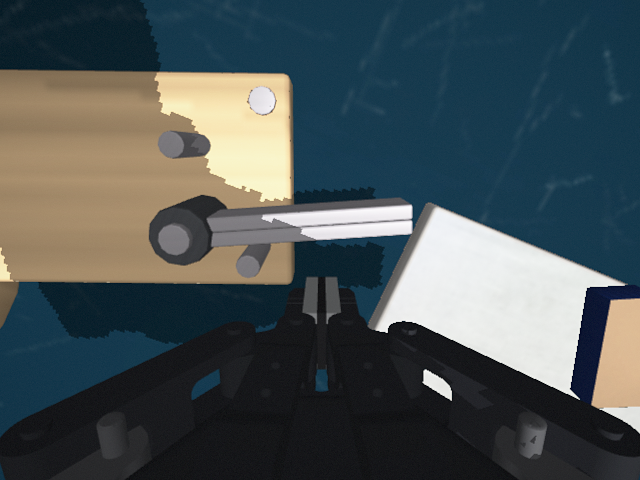

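The fingertips (322,280) are on the far side of the lever, which runs from (210,235) to (410,215), opposite its outer half and clear of the pin at (250,262). Sweeping.

Request:
{"op": "send_rows", "data": {
  "plan": "0 0 0 -10 -4 0 0;0 0 0 -17 -7 0 0;0 0 0.17 -28 -9 0 0;0 0 0.35 -39 -13 0 0;0 0 0.52 -48 -20 0 0;0 0 0.70 -57 -27 0 0;0 0 0.87 -64 -36 0 0;0 0 1.05 -69 -47 0 0;0 0 1.2 -72 -56 0 0;0 0 1.2 -72 -60 0 0"
}}

```text
clock: 10.4
ee_pos: [0.3866, 0.2349, 0.0373]
ee_rot: [0.715, -0.699, -0.01, -0.013]
force: [1.1, 45.1, -15.1]
finger_gap: 0.001
```

Request:
{"op": "send_rows", "data": {
  "plan": "0 0 0 0 -3 0 0;0 0 0 0 -3 0 0;0 0 0 0 -3 0 0;0 0 0 0 5 0 0;0 0 0 0 25 0 0;0 0 0 0 25 30 0;0 0 0 0 25 70 0;0 0 0 0 60 110 0;0 0 0 0 110 130 0;0 0 0 0 150 130 0"
}}

```text
clock: 11.65
ee_pos: [0.3839, 0.3742, 0.1678]
ee_rot: [0.713, -0.701, 0.0, -0.002]
force: [1.7, 0.2, 0.5]
finger_gap: 0.001
```

```bash
python3 - <<'E'
from plant import r,get_image
import cv2
o=r.get_obs();print(o["clock"],o["ee_pos"],o["force"])
c=get_image("top");cv2.imwrite("pics/t6.png",cv2.resize(c["img"][155:335,160:400],None,fx=3,fy=3,interpolation=cv2.INTER_CUBIC))
E
```

```text
11.65 [0.38389825 0.37420087 0.16782822] [1.71484299 0.22639251 0.51561618]
```

View pics/t6.png

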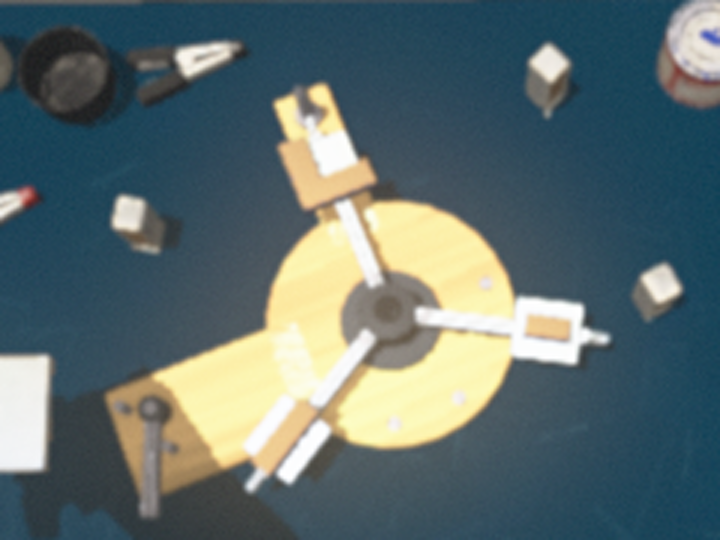

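The lever now runs from (153,408) to (149,513), against its stop pin, and the stop took 45 N. The carousel hasn't moved. One angle check, then hand in if it's good.

```bash
python3 - <<'E'
import pickle
from plant import r
from h import *
c=pickle.load(open("c0.pkl","rb"))["top"]
g=lambda u,v,z:ray(c,160+u/3,155+v/3,z)[:2]
d=g(149,513,.05)-g(156,407,.058);a=np.degrees(np.arctan2(d[1],d[0]))%360
b=np.radians(a-112.1);print(np.hypot(*d),a,"brake",b)
if b>1.12: r.sign_off();print("signed")
E
```

```text
0.08726637350338068 177.2964242593491 brake 1.1378922638527473
the job is handed in; nothing more can be done
signed
```

I turned the carousel about 150° counterclockwise, pushing only on the bare part of the L letter's arm with shut fingers. Then I swept the brake lever round to its stop, moved the robot clear and handed the job in. The clock read about 11.7 s of the 67 s allowed.

- **Carousel:** before the brake move, the three arm tips put the L arm at about 22.3° (single readings 21.9° to 23.5°). The post was at about 22.2°, and the limit is about 5°. The picture taken after braking shows the arms in the same place.
- **Brake:** the picture gives about 1.14 rad, with roughly 0.05 rad of reading error. It needs to be above 1.08, with the stop at 1.2. The lever looked to be against its stop pin, and the 45 N reaction at the end of the push fits that.
- **Other things:** in the last top view, the three blocks and the parts of the clamp in frame had not moved. I did not check the sander and brush again, but the arm never worked near them. No letter contact was noticed, and the force on the tool read about zero once it was clear.

No check failed. The finger turned out about 4 mm thinner than I assumed, so the arm was about 3.6° short partway round. I corrected for that in the last push.

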